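# Dispense one till roll from the gravity-feed rack

### The job

One paper roll is needed from the sloped roll dispenser: slide its side gate fully open, then push the front roll endwise out through the gateway, without lifting it, until it lies wholly in the catch tray. Let the next roll come down to the front stop, then slide the gate fully shut again, keeping the other three rolls in the track and leaving the things around it alone.

Things in the scene. Friction and masses are not known exactly. Their poses are not given: they have to be found in the camera images.
- dispenser: Grey sheet-metal sloped roll dispenser, fixed to the desk; place and heading vary. Origin on the desk (z = 0) under the middle of the front bay; x up the track (10 degrees rise, to x = 202 mm), y to gate and tray, z up; all mm here are in this frame. Front stop: plate with inner face at x = -23, top z = 77. Track side walls at y = +-44.5, 3 thick, 28 above the track floor.
- bay_floor (a point): Middle of the front bay's floor, 40 mm above the desk; the track is 87 mm wide in y. The side walls begin only at x = 28 mm: the bay is open on the -y side above a sill 5 mm over its floor (room for fingertips to come in and push the roll's end), and on the +y side through the gateway that the gate closes.
- tray_floor (a point): Middle of the catch tray's flat floor, at x = 0, y = 112.5, z = 28 mm in the dispenser's frame, axes as the dispenser's. Inside it spans y = 55 to 170, x = -34 to 34; walls up to z = 52, far end 56. A roll lies wholly in it, clear of the gate, when its middle is beyond y = 95 and it has dropped to the floor (its middle then at z = 51).
- gate (a joint): Sliding gate between bay and tray, in m: 0 = shut, 0.058 = fully open; grows as it slides along the dispenser's +x. Stays where left, friction 1 to 2 N. Plate 58 mm long, 3 thick, at y = 49.5, z = 40 to 85 mm. Found shut or up to 8 mm ajar.
- gate_tab (a point): Middle of the top edge of the gate's black upright tab; in the dispenser's frame x = 27 mm + gate value, y = 61, z = 128.5 mm. Tab 8 mm thick along x, 26 wide along y, standing free from z = 88 up; push it from either side along the dispenser's x, or pinch it.
- roll_1: Front paper roll: white cylinder, 46 mm diameter, 80 mm long, about 0.11 kg, lying across the track against the front stop. Origin at its middle, 63 mm above the desk; axis along its own y, parallel to the dispenser's y; its x and z turn as it rolls.
- roll_2: Second roll, the same, touching the first, its middle 46 mm up the track. Rolls down to the stop by itself once the bay is clear, its middle then at the dispenser's x = 0, z = 63 mm. Till then it leans on a fingertip standing in the bay: lift the finger straight out, as one dragged along it shifts it endwise into the gateway.
- roll_3: Third roll, the same, behind the second.
- roll_4: Fourth roll, the same, behind the third; its middle at x = 137 mm, z = 88 mm in the dispenser's frame at the start.
- mouse: Computer mouse, black, 108x60x36 mm, origin at the centre of its underside. Bystander.
- calculator: Desk calculator, 128x92x25 mm, origin at the centre of its underside. Bystander.
- memo_pad: Pad of memo paper, 76x76x11 mm, origin at the centre of its underside. Bystander.
- stapler: Stapler, 132x32x51 mm, origin at the centre of its underside. Bystander.

How it is judged:
By the outcome, as a careful person would: the job done as asked, in the order asked, and still so for the second after the job is handed in, with the robot touching nothing.
It also fails if it takes over 45 s, if anything falls off the work surface, if the arm or the gripper's body presses on something with over 40 N, if the wrist force passes 120 N, or if a joint passes its speed limit or range.

### The arm

A 7-joint arm with a two-finger parallel gripper is mounted at the origin on the work surface; the furniture and walls round the work are solid. World frame = base frame: x ahead of the robot, y to its left, z up, the work surface at z = 0. Lengths are in mm, angles in rad, forces in N, time in s.
With the tool pointing down it reaches from about 350 to 775 mm from the base axis. Payload 3.1 kg.
Tool frame: the origin (TCP) lies midway between the tips of the shut fingers; the grasp point (between the pads) lies 19 mm behind it; z points along the fingers, x is the direction in which the jaws open and shut, and the axes are right-handed (so a half turn about z gives the same grasp; the last joint's range is limited). The gripper opens to 85 mm and grips with 20 to 120 N. Pads are 22 mm wide; open, the fingers measure 114 mm over their backs; the gripper's body (76 mm by 85 mm) begins 54 mm behind the grasp point. The pads swing forward as they close: fully open they stand 13 mm farther back than shut.
Start: joints at [-1.377, 0.311, 0.014, 1.512, -0.004, 1.319, -0.027], TCP at [128.463, 534.803, 231.304] pointing down, gripper open.
Joint ranges: [-2.7, 2.7], [-0.3, 1.91], [-1.27, 1.3], [0.12, 2.57], [-1.44, 4.58], [0.2, 2.03], [-3.05, 3.05]. Speed limits (rad/s): [2.79, 2.79, 3.14, 3.14, 3.14, 3.14, 3.14].

### API

Orientations are given as a unit quaternion [w, x, y, z].
In Python, from cell import observe, read_camera, camera_info, finish_job, spot_in, silhouettes, tip_of gives the robot as it stands. The module is installed in compiled form; this text tells all that it offers.
- The arm moves only by the tool carry_out, never from a script. Its argument "moves" is a list of rows, each a list of 7 numbers: the shift along the world's x, y, z in m, then the turn, a rotation vector about the world's x, y, z in rad, then the opening, from 0 (shut) to 1 (fully open). A call has 1 to 8 rows; each row shifts and turns the commanded pose from where the row before left it; what a row does not reach is not made up. A row lasts 1/12 s, in which the tool goes at most 41.7 mm and 7.16 degrees, less where a joint would pass 70% of its speed; a pose out of reach is approached as far as the arm can. A call is refused whole if a number of a shift passes 0.0417 or a number of a turn 0.125, either way. A call with a gripper value outside its range is refused whole. The fingers move at their own pace and stop on an object; the grip force is fixed at half the most. Time passes only in rows, so rows that do not move let the fingers close. It gives the time, the measured TCP pose, the force and the opening at its end, in the units of the state.
- observe(): the state, without advancing time (a new reading comes with each control period).
- read_camera(name): name is "scene" or "top" or "wrist"; returns the picture (480x640x3 uint8, red, green, blue); there is no depth.
- camera_info(name): a dict with "camera_matrix" (3x3 intrinsics, pixels), "k1" (the pictures are not rectified: a ray, as slopes to the right and down, at radius r is drawn at 1 + k1 r^2 times it, then the intrinsics apply), "position" and "orientation" of the camera in the world. Camera axes: x right, y down, z forward; pixel columns grow to the right and rows downward; lengths in mm; the calibration is good to about 2 mm. A picture is of the moment at which its call begins: read the wrist's pose just before it. camera_info takes no time and is no camera call; for the wrist camera it gives the pose at the moment of the call.
- finish_job(): hands the job in, once; it reports no verdict.
Trained networks look in the newest picture that a camera, given by its name, has taken for a name from the list of things; names that differ only in an ending like _2 or _b are one class to them, and where a whole thing is asked for, a point or a joint stands for the part that bears it (a point fixed in the world has none). Each returns a list of dicts, best first, with "conf" (0 to 1); they miss things now and then, are a little off and sometimes report something else, mostly with a low value. They report only what shows in the picture. A call takes as long as a camera call.
- spot_in(target, camera): "box" ([left, top, right, bottom] in pixels, round what is visible of it).
- silhouettes(target, camera): "region" (480x640 bool, what is visible of it) and "box" ([left, top, right, bottom] in pixels, round what is visible of it).
- tip_of(target, camera): "point" ([column, row] in pixels: a listed point, or the origin of a listed thing).
The state is a dict: "t": time; "joint_positions": joint angles; "dq": joint speeds; "joint_efforts": joint torques, N m; "tcp_pos": TCP position; "ee_rot": TCP orientation; "wrist_force": force on the tool from outside, world axes, zero at the start; "wrist_torque": the same for the moment, N m; "opening": finger opening in mm.
Only numpy, scipy, OpenCV 4.12 (cv2) and the standard library are available. Lean on these libraries where they do the work, as an engineer would, in place of code of your own. Each camera call takes 0.05 s, during which the arm holds its last target. There are 200 camera calls.

## Working session

There is one attempt and no reset: what is moved stays moved. The work goes in short steps, Python scripts to look and compute and a tool call to move; the robot and the scene stay as the last step left them, time stands still between calls to the robot, and variables do not carry over. Pictures are saved under pics/ and viewed, about 8 in all and at most 12, crops included, and the job is handed in when it is done.

Besides the shell and the picture viewer there is one more tool, called after "Call:" as name(argument=value, ...), one argument or row to a line, values as JSON. carry_out: Moves the arm, as the interface text tells. Its arguments: {"type":"object","properties":{"moves":{"type":"array"}},"required":["moves"]}

```bash
mkdir -p pics; cat > h.py <<'E'
import numpy as np, cv2
from scipy.spatial.transform import Rotation as R
from cell import *
def rot(q): return R.from_quat([q[1],q[2],q[3],q[0]]).as_matrix()
def ray(ci,px):
    K=np.array(ci["camera_matrix"]);k=ci["k1"]
    d=np.array([(px[0]-K[0,2])/K[0,0],(px[1]-K[1,2])/K[1,1]]);u=d.copy()
    for _ in range(20): u=d/(1+k*(u@u))
    return np.array(ci["position"],float),rot(ci["orientation"])@np.r_[u,1]
def atz(ci,px,z):
    p,d=ray(ci,px); return p+d*(z-p[2])/d[2]
def proj(ci,P):
    K=np.array(ci["camera_matrix"]);c=rot(ci["orientation"]).T@(np.array(P,float)-np.array(ci["position"]))
    u=c[:2]/c[2];u=u*(1+ci["k1"]*(u@u));return np.array([K[0,0]*u[0]+K[0,2],K[1,1]*u[1]+K[1,2]])
def save(n,f): 
    im=read_camera(n);cv2.imwrite(f,im[:,:,::-1]);return im
E
python3 - <<'E'
from h import *
for c in ["scene","top"]:
    save(c,f"pics/{c}0.png");ci=camera_info(c);print(c,np.round(ci["position"]),np.round(ci["orientation"],3))
    for n,z in [("bay_floor",40),("tray_floor",28),("gate_tab",128.5),("roll_1",63),("dispenser",0)]:
        for t in tip_of(n,c)[:4]: print(n,np.round(t["conf"],2),np.round(t["point"]),np.round(atz(ci,t["point"],z)))
E
```

```text
scene [-117. -873.  770.] [-0.473  0.84  -0.232  0.134]
bay_floor 0.85 [350. 293.] [454. -57.  40.]
tray_floor 0.82 [325. 269.] [466.  57.  28.]
gate_tab 0.52 [347. 234.] [494.  20. 128.]
roll_1 0.88 [364. 270.] [507. -31.  63.]
roll_1 0.87 [387. 264.] [561. -39.  63.]
roll_1 0.75 [351. 283.] [457. -57.  63.]
roll_1 0.57 [404. 252.] [622. -18.  63.]
dispenser 0.62 [348. 308.] [453. -54.   0.]
top [ 179.   83. 1452.] [-0.076  0.716 -0.69   0.074]
bay_floor 0.59 [378. 253.] [461. -47.  40.]
tray_floor 0.74 [331. 256.] [452.  61.  28.]
gate_tab 0.55 [355. 233.] [485.  12. 128.]
roll_1 0.98 [378. 250.] [462. -45.  63.]
roll_1 0.93 [383. 214.] [550. -55.  63.]
roll_1 0.88 [382. 194.] [598. -53.  63.]
dispenser 0.89 [376. 258.] [456. -48.   0.]
```

View pics/scene0.png

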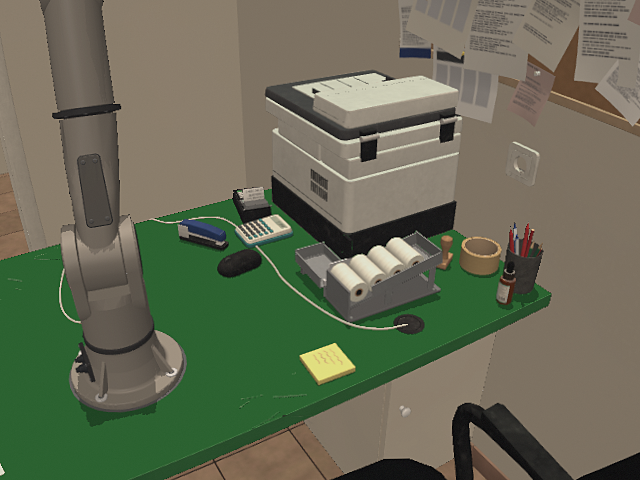

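View pics/top0.png

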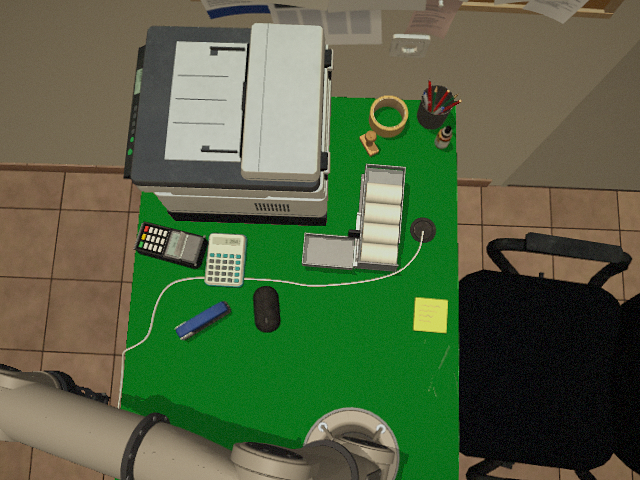

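The scene view shows the dispenser at about (385,280), with the tray on its left and the printer behind it. The top view shows roll 1 at (378,250), the tray at (331,250), the tab at (355,233) and the printer's right edge near column 328. Next I fit the pose and check the clearance.

```bash
cat >> h.py <<'E'
c10,s10=np.cos(np.radians(10)),np.sin(np.radians(10))
ROLL=[(46*i*c10,0,63+46*i*s10) for i in range(4)]
def d2w(pose,P):
    x,y,a=pose;P=np.array(P,float);return np.array([x+np.cos(a)*P[0]-np.sin(a)*P[1],y+np.sin(a)*P[0]+np.cos(a)*P[1],P[2]])
E
python3 - <<'E'
from h import *
from scipy.optimize import least_squares
obs=[];G=[]
for c in ["scene","top"]:
    read_camera(c);ci=camera_info(c)
    for n,P in [("bay_floor",(0,0,40)),("tray_floor",(0,112.5,28)),("gate_tab",None)]:
        for t in tip_of(n,c)[:1]: obs.append((ci,P,t["point"],n))
    for t in tip_of("roll_1",c):
        if t["conf"]>.5: obs.append((ci,"r",t["point"],"roll"))
    for t in silhouettes("roll_1",c): print(c,t["conf"],t["box"])
def res(p):
    o=[]
    for ci,P,px,n in obs:
        if n=="gate_tab": P=(27+p[3],61,128.5)
        if P=="r":
            e=[proj(ci,d2w(p,q))-px for q in ROLL];o.append(min(e,key=np.linalg.norm))
        else:o.append(proj(ci,d2w(p,P))-px)
    return np.concatenate(o)
best=min((least_squares(res,[458,-47,a,4],loss="soft_l1") for a in(-.2,-.1,0,.1)),key=lambda r:r.cost)
print(best.x,best.cost);r=res(best.x).reshape(-1,2)
for o,e in zip(obs,r):print(o[3],np.round(e,1))
ci=camera_info("top")
for px in [(327,222),(330,215),(326,180)]: print(px,[np.round(atz(ci,px,z)[:2]) for z in(0,150,300)])
im=read_camera("top");cv2.imwrite("pics/t1.png",cv2.resize(im[140:300,270:460,::-1],None,fx=4,fy=3.7,interpolation=2))
E
```

```text
scene 0.9 [366.7, 244.9, 402.4, 277.9]
scene 0.89 [350.0, 254.5, 389.2, 289.0]
scene 0.76 [382.1, 238.6, 423.6, 269.0]
scene 0.64 [331.3, 265.6, 370.3, 301.0]
top 0.77 [364.5, 181.2, 402.3, 206.0]
top 0.73 [357.4, 240.5, 393.9, 261.7]
top 0.63 [362.1, 199.4, 399.4, 225.7]
top 0.58 [362.6, 220.8, 399.3, 243.9]Traceback (most recent call last):
  File "<stdin>", line 19, in <module>
  File "<stdin>", line 19, in <genexpr>
    return func(*args, **kwargs)
    vector_fun = VectorFunction(
        fun_wrapped,
    ...<6 lines>...
        workers=workers
    )
    self._update_fun()
    ~~~~~~~~~~~~~~~~^^
    self.f = self.fun_wrapped(xp_copy(self.x))
             ~~~~~~~~~~~~~~~~^^^^^^^^^^^^^^^^^
    return np.atleast_1d(self.fun(x))
                         ~~~~~~~~^^^
    return self.f(x, *self.args, **self.kwargs)
           ~~~~~~^^^^^^^^^^^^^^^^^^^^^^^^^^^^^^
  File "<stdin>", line 17, in res
  File "h.py", line 20, in d2w
    x,y,a=pose;P=np.array(P,float);return np.array([x+np.cos(a)*P[0]-np.sin(a)*P[1],y+np.sin(a)*P[0]+np.cos(a)*P[1],P[2]])
    ^^^^^
ValueError: too many values to unpack (expected 3)
```

```bash
sed -i 's/x,y,a=pose;/x,y,a=pose[:3];/' h.py; cat > fit.py <<'E'
from h import *
from scipy.optimize import least_squares
def fit(cams):
    obs=[]
    for c in cams:
        read_camera(c);ci=camera_info(c)
        for n,P in [("bay_floor",(0,0,40)),("tray_floor",(0,112.5,28)),("gate_tab",None)]:
            for t in tip_of(n,c)[:1]: obs.append((ci,P,t["point"],n))
        for t in tip_of("roll_1",c):
            if t["conf"]>.5: obs.append((ci,"r",t["point"],"roll"))
    def res(p):
        o=[]
        for ci,P,px,n in obs:
            if n=="gate_tab": P=(27+p[3],61,128.5)
            if P=="r":
                e=[proj(ci,d2w(p,q))-px for q in ROLL];o.append(min(e,key=np.linalg.norm))
            else:o.append(proj(ci,d2w(p,P))-px)
        return np.concatenate(o)
    best=min((least_squares(res,[458,-47,a,4],loss="soft_l1") for a in(-.2,-.1,0,.1)),key=lambda r:r.cost)
    print(np.round(best.x,3),best.cost)
    for o,e in zip(obs,res(best.x).reshape(-1,2)):print(o[3],np.round(e,1))
    return best.x
E
python3 - <<'E'
from fit import *
p=fit(["scene","top"])
ci=camera_info("top")
for px in [(327,222),(330,215),(326,180)]: print(px,[np.round(atz(ci,px,z)[:2]) for z in(0,150,300)])
im=read_camera("top");im=im[:,:,::-1].copy()
ol=[[(-23,-44.5,77),(-23,44.5,77)],[(28,44.5,68),(202,44.5,100)],[(28,-44.5,68),(202,-44.5,100)],[(-34,55,52),(34,55,52),(34,170,52),(-34,170,52),(-34,55,52)]]
im=cv2.resize(im[140:300,270:460],None,fx=4,fy=3.7,interpolation=2)
for l in ol:
    q=np.array([(proj(ci,d2w(p,P))-[269.5,139.5])*[4,3.7] for P in l]).astype(int)
    cv2.polylines(im,[q],False,(0,0,255),1)
cv2.imwrite("pics/t1.png",im); o=observe();print(o["tcp_pos"],o["ee_rot"],rot(o["ee_rot"]).round(2),o["opening"],o["t"])
E
```

```text
[ 4.57691e+02 -4.73290e+01 -5.60000e-02  3.81100e+00] 27.039605234763098
bay_floor [-0.3 -1.4]
tray_floor [-0.4 -0.6]
gate_tab [-1.6  2.7]
roll [ 0.8 -0.6]
roll [0.8 2.8]
roll [-2.4 -2.6]
roll [ 2.3 -1.3]
bay_floor [3.  1.7]
tray_floor [-0.4 -0.1]
gate_tab [ 1.5 -4.4]
roll [0.2 0.4]
roll [-3.8 -0.1]
roll [1.  3.9]
roll [-0.4 -1.5]
(327, 222) [array([541.,  73.]), array([503.,  74.]), array([466.,  75.])]
(330, 215) [array([558.,  66.]), array([519.,  68.]), array([480.,  70.])]
(326, 180) [array([646.,  79.]), array([598.,  79.]), array([550.,  80.])]
[128.46722311 534.80494285 231.31234487] [2.50124286e-06 7.85348499e-01 6.19053903e-01 1.70299772e-05] [[ 0.23  0.97  0.  ]
 [ 0.97 -0.23  0.  ]
 [ 0.    0.   -1.  ]] 85.29083580209638 1.75
```

View pics/t1.png

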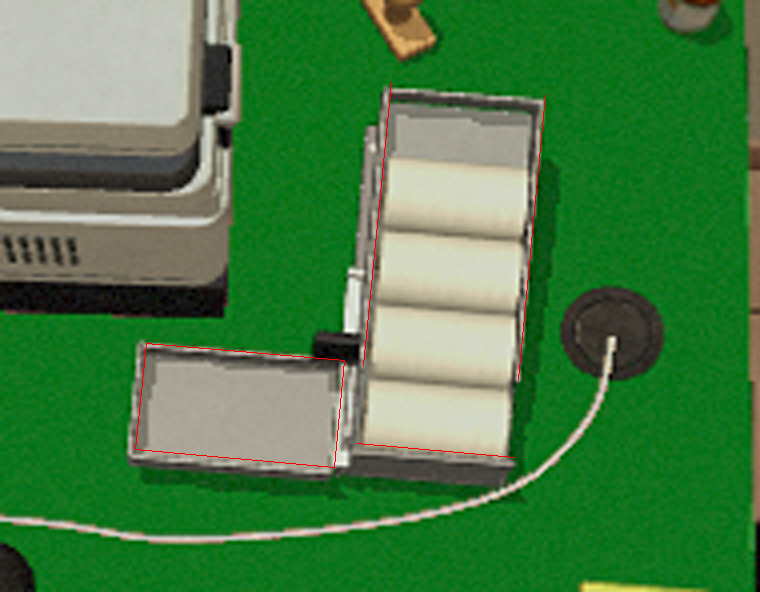

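The fit overlays well: dispenser at about (458,-47), yaw -0.056, gate about 4 mm ajar. The printer side is at y≈75. I move the hand above the tab with the jaws along the dispenser's x.

Call:
carry_out(
  moves=[
    [0.0226, -0.0326, 0, 0, 0, -0.0872, 0.5],
    [0.0226, -0.0326, 0, 0, 0, -0.0872, 0.5],
    [0.0226, -0.0326, 0, 0, 0, -0.0872, 0.5],
    [0.0226, -0.0326, 0, 0, 0, -0.0872, 0.5],
    [0.0226, -0.0326, 0, 0, 0, -0.0872, 0.5],
    [0.0226, -0.0326, 0, 0, 0, -0.0872, 0.5],
    [0.0226, -0.0326, 0, 0, 0, -0.0872, 0.5],
    [0.0226, -0.0326, 0, 0, 0, -0.0872, 0.5],
  ],
)

```text
t: 2.42
tcp_pos: [310.0, 272.3, 231.6]
ee_rot: [-0.0, 0.95, 0.311, 0.0]
wrist_force: [1.3, 0.7, 0.1]
opening: 42.7
```

Call:
carry_out(
  moves=[
    [0.0226, -0.0326, 0, 0, 0, -0.0872, 0.5],
    [0.0226, -0.0326, 0, 0, 0, -0.0872, 0.5],
    [0.0226, -0.0326, 0, 0, 0, -0.0872, 0.5],
    [0.0226, -0.0326, 0, 0, 0, -0.0872, 0.5],
    [0.0226, -0.0326, 0, 0, 0, -0.0872, 0.5],
    [0.0226, -0.0326, 0, 0, 0, -0.0872, 0.5],
    [0.0226, -0.0326, 0, 0, 0, -0.0872, 0.5],
    [0.0226, -0.0326, 0, 0, 0, -0.0872, 0.5],
  ],
)

```text
t: 3.08
tcp_pos: [490.9, 11.7, 231.7]
ee_rot: [-0.0, 0.999, -0.032, 0.001]
wrist_force: [0.7, 0.8, 0.4]
opening: 42.7
```

```bash
python3 - <<'E'
from fit import *
p=fit(["scene","top","wrist"])
ci=camera_info("wrist");print(ci["position"])
im=read_camera("wrist")[:,:,::-1].copy()
for l in [[(-23,-44.5,77),(-23,44.5,77)],[(28,44.5,68),(202,44.5,100)],[(-34,55,52),(34,55,52),(34,170,52),(-34,170,52),(-34,55,52)],[(23+p[3],48,128.5),(31+p[3],48,128.5),(31+p[3],74,128.5),(23+p[3],74,128.5),(23+p[3],48,128.5)]]:
    cv2.polylines(im,[np.array([proj(ci,d2w(p,P)) for P in l]).astype(int)],False,(0,0,255),1)
cv2.imwrite("pics/w1.png",im)
o=observe();print(o["tcp_pos"],proj(ci,o["tcp_pos"]), d2w(p,(27+p[3],61,128)))
E
```

```text
[ 4.55091e+02 -4.96650e+01 -3.30000e-02  9.19300e+00] 24.474884843728805
bay_floor [0.7 2. ]
tray_floor [-0.9  1.4]
gate_tab [2.3 0. ]
roll [-5.2 -3.5]
roll [-2.3  1.6]
roll [-0.2  0.1]
roll [-2.2  0. ]
tray_floor [-1.2 -0.4]
tray_floor [3.4 2. ]
gate_tab [-0.3  2.7]
roll [ 1.4 -2.5]
roll [-1.  -0.3]
roll [ 0.9 -0.2]
roll [-0.6 -0.3]
[494.28976224  90.6080768  373.93193171]
[489.98921752  13.4602549  231.3757838 ] [324.76022801 306.52069413] [493.29263905  10.09759195 128.        ]
```

View pics/w1.png

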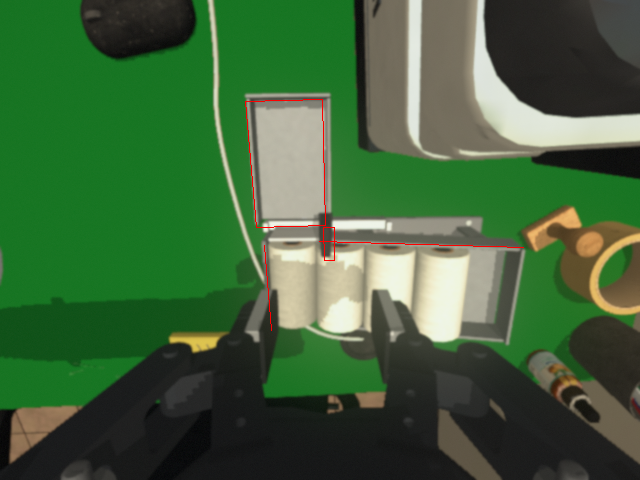

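The wrist view shows the tray at about (290,160), the tab at (326,235) and the rolls from column 270 to 465. The wrist camera sits on the printer's side, so I turn the hand 90° to put it on the robot's side. I shut the fingers and take a place on the low-x side of the tab.

Call:
carry_out(
  moves=[
    [-0.0035, 0, 0, 0, 0, 0.12, 0],
    [-0.0035, 0, -0.005, 0, 0, 0.12, 0],
    [-0.0035, 0, -0.01, 0, 0, 0.12, 0],
    [-0.0035, 0, -0.01, 0, 0, 0.12, 0],
    [-0.003, 0, -0.01, 0, 0, 0.12, 0],
    [-0.003, 0, -0.01, 0, 0, 0.12, 0],
    [-0.002, 0, -0.01, 0, 0, 0.12, 0],
  ],
)

```text
t: 4.47
tcp_pos: [467.8, 13.2, 175.9]
ee_rot: [-0.0, 0.924, 0.383, 0.0]
wrist_force: [-0.0, -0.0, 0.1]
opening: -0.1
```

Call:
carry_out(
  moves=[
    [0, 0, 0, 0, 0, 0.12, 0],
    [0, 0, 0, 0, 0, 0.12, 0],
    [0, 0, 0, 0, 0, 0.12, 0],
    [0, 0, 0, 0, 0, 0.12, 0],
    [0, 0, 0, 0, 0, 0.12, 0],
    [0, 0, 0, 0, 0, 0.12, 0],
    [0, 0, 0, 0, 0, 0.12, 0],
    [0, 0, 0, 0, 0, 0, 0],
  ],
)

```text
t: 5.13
tcp_pos: [468.1, 13.2, 176.4]
ee_rot: [-0.0, 0.689, 0.725, 0.0]
wrist_force: [-0.5, -0.4, 1.1]
opening: -0.4
```

```bash
python3 - <<'E'
from fit import *
o=observe();print(o["tcp_pos"],o["ee_rot"],o["t"],o["joint_positions"],o["opening"])
p0=(456.5,-48.5,-.045)
ci=camera_info("wrist");print(ci["position"])
im=read_camera("wrist")[:,:,::-1].copy()
cv2.imwrite("pics/w2r.png",im)
for n,z in(("gate_tab",128.5),("tray_floor",28),("bay_floor",40)):
    for t in tip_of(n,"wrist")[:2]:print(n,t["conf"],t["point"],atz(ci,t["point"],z))
p=(*p0,5)
for l in [[(-23,-44.5,77),(-23,44.5,77)],[(28,44.5,68),(202,44.5,100)],[(-34,55,52),(34,55,52),(34,170,52),(-34,170,52),(-34,55,52)],[(23+p[3],48,128.5),(31+p[3],48,128.5),(31+p[3],74,128.5),(23+p[3],74,128.5),(23+p[3],48,128.5)]]:
    cv2.polylines(im,[np.array([proj(ci,d2w(p,P)) for P in l]).astype(int)],False,(0,0,255),1)
cv2.imwrite("pics/w2.png",im)
E
```

```text
[468.08931695  13.1561753  176.36047667] [-1.18816959e-06  6.88893128e-01  7.24862919e-01  8.70612388e-05] 5.1333 [-0.44864325  0.19181509  0.44584233  1.82603521 -0.09059068  1.14353112
  1.64932471] -0.4075384889246668
[391.4568023    9.92597319 318.86578597]
gate_tab 0.6 [319.0, 301.3] [491.14007674  11.7510584  128.5       ]
```

View pics/w2.png

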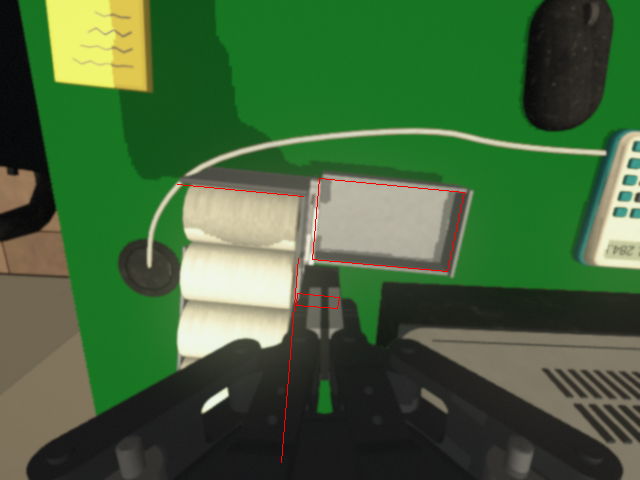

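The overlay agrees to about 2 mm, with the tab under the fingers at about (322,278). I descend beside the tab and push it open.

Call:
carry_out(
  moves=[
    [0, -0.001, -0.025, 0, 0, 0, 0],
    [0, -0.001, -0.03, 0, 0, 0, 0],
    [0, 0, -0.02, 0, 0, 0, 0],
    [0.004, 0, 0, 0, 0, 0, 0],
    [0.006, 0, 0, 0, 0, 0, 0],
    [0.006, 0, 0, 0, 0, 0, 0],
    [0.008, 0, 0, 0, 0, 0, 0],
    [0.008, 0, 0, 0, 0, 0, 0],
  ],
)

```text
t: 6.0
tcp_pos: [501.8, 10.9, 102.6]
ee_rot: [0.001, 0.69, 0.724, 0.001]
wrist_force: [-1.1, -0.7, 1.3]
opening: -0.3
```

Call:
carry_out(
  moves=[
    [0.008, -0.001, 0, 0, 0, 0, 0],
    [0.008, 0, 0, 0, 0, 0, 0],
    [0.006, -0.001, 0, 0, 0, 0, 0],
    [0.003, 0, 0, 0, 0, 0, 0],
    [0, 0, 0, 0, 0, 0, 0],
  ],
)

```text
t: 6.42
tcp_pos: [526.5, 9.2, 101.5]
ee_rot: [0.001, 0.69, 0.724, 0.001]
wrist_force: [0.2, -0.9, -0.1]
opening: -0.0
```

Call:
carry_out(
  moves=[
    [0.002, 0, 0, 0, 0, 0, 0],
    [0.002, 0, 0, 0, 0, 0, 0],
    [0, 0, 0, 0, 0, 0, 0],
  ],
)

```text
t: 6.67
tcp_pos: [528.4, 9.0, 101.1]
ee_rot: [-0.001, 0.69, 0.724, -0.001]
wrist_force: [-1.4, -1.1, 1.1]
opening: -0.2
```

Call:
carry_out(
  moves=[
    [0.002, 0, 0, 0, 0, 0, 0],
    [0.002, 0, 0, 0, 0, 0, 0],
    [0, 0, 0, 0, 0, 0, 0],
  ],
)

```text
t: 6.92
tcp_pos: [528.6, 9.0, 101.0]
ee_rot: [-0.004, 0.69, 0.724, -0.003]
wrist_force: [-10.4, 1.2, 8.8]
opening: 0.3
```

The gate hit its end stop at 10 N. Next I back off, lift, and go to the -y side of the bay.

Call:
carry_out(
  moves=[
    [-0.008, 0, 0, 0, 0, 0, 0],
    [0, 0, 0.035, 0, 0, 0, 0],
    [0, 0, 0.033, 0, 0, 0, 0],
    [-0.0168, -0.0306, 0, 0, 0, 0, 0],
    [-0.0168, -0.0306, 0, 0, 0, 0, 0],
    [-0.0168, -0.0306, 0, 0, 0, 0, 0],
    [-0.0168, -0.0306, 0, 0, 0, 0, 0],
    [0, 0, 0, 0, 0, 0, 0],
  ],
)

```text
t: 7.58
tcp_pos: [454.3, -121.6, 170.0]
ee_rot: [0.002, 0.694, 0.72, -0.001]
wrist_force: [-0.7, -0.6, 0.3]
opening: 0.3
```

```bash
python3 - <<'E'
from fit import *
o=observe();print(o["tcp_pos"],o["t"])
p=(455.5,-47,-.047,58)
L=[[(-23,-44.5,77),(-23,44.5,77)],[(28,-44.5,68),(202,-44.5,100)],[(28,44.5,68),(202,44.5,100)],[(-34,55,52),(34,55,52),(34,170,52),(-34,170,52),(-34,55,52)],[(23+p[3],48,128.5),(31+p[3],48,128.5),(31+p[3],74,128.5),(23+p[3],74,128.5),(23+p[3],48,128.5)]]
out=[]
for c,b in(("wrist",None),("top",(180,330,300,410))):
    ci=camera_info(c);im=read_camera(c)[:,:,::-1].copy()
    s=1 if b is None else 4
    x0,y0=(0,0) if b is None else (b[2],b[0])
    if b:im=cv2.resize(im[b[0]:b[1],b[2]:b[3]],None,fx=s,fy=s,interpolation=2)
    for l in L: cv2.polylines(im,[np.array([(proj(ci,d2w(p,P))-[x0,y0])*s for P in l]).astype(int)],False,(0,0,255),1)
    out.append(cv2.resize(im,(400,480) if b else (400,300)))
v=np.zeros((480,800,3),np.uint8);v[:300,:400]=out[0];v[:,400:]=out[1];cv2.imwrite("pics/c3.png",v)
E
```

```text
[ 454.34805086 -121.60549679  170.00691337] 7.5833
```

View pics/c3.png

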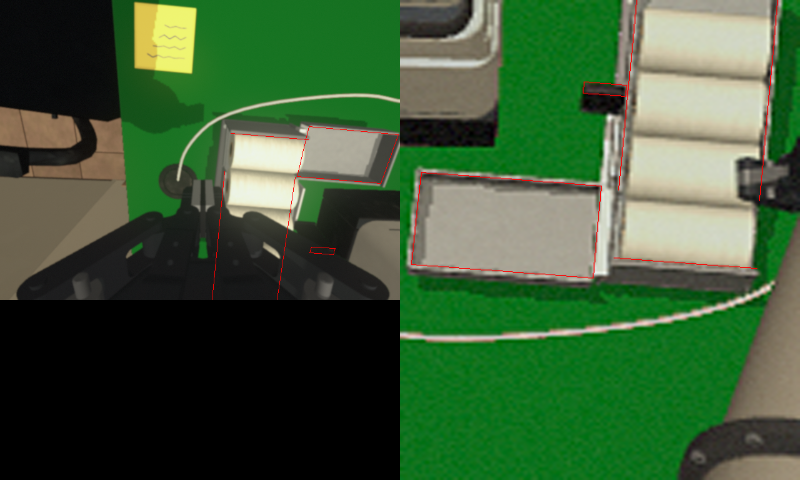

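The gate stands open, with the tab at (600,95) in the top crop matching the overlay. The fingers are just off the -y end at (755,180). I descend and push.

Call:
carry_out(
  moves=[
    [0.002, 0, -0.035, 0, 0, 0, 0],
    [0, 0, -0.035, 0, 0, 0, 0],
    [0, 0, -0.03, 0, 0, 0, 0],
    [0, 0, -0.018, 0, 0, 0, 0],
    [0, 0, 0, 0, 0, 0, 0],
    [0.0005, 0.008, 0, 0, 0, 0, 0],
    [0.0004, 0.008, 0, 0, 0, 0, 0],
    [0.0004, 0.008, 0, 0, 0, 0, 0],
  ],
)

```text
t: 8.35
tcp_pos: [462.7, -88.9, 52.8]
ee_rot: [0.002, 0.689, 0.724, 0.001]
wrist_force: [-0.6, -3.2, -0.2]
opening: 0.3
```

Call:
carry_out(
  moves=[
    [0.0004, 0.008, 0, 0, 0, 0, 0],
    [0.0004, 0.008, 0, 0, 0, 0, 0],
    [0.0004, 0.008, 0, 0, 0, 0, 0],
    [0.0004, 0.008, 0, 0, 0, 0, 0],
  ],
)

```text
t: 8.68
tcp_pos: [464.4, -56.7, 52.3]
ee_rot: [0.002, 0.689, 0.724, 0.001]
wrist_force: [2.4, -3.8, 1.1]
opening: -0.2
```

Call:
carry_out(
  moves=[
    [-0.001, 0.008, 0, 0, 0, 0, 0],
    [-0.001, 0.008, 0, 0, 0, 0, 0],
    [-0.001, 0.008, 0, 0, 0, 0, 0],
    [0.0004, 0.008, 0, 0, 0, 0, 0],
    [0.0004, 0.008, 0, 0, 0, 0, 0],
    [0.0004, 0.008, 0, 0, 0, 0, 0],
    [0.0004, 0.006, 0, 0, 0, 0, 0],
    [0, 0, 0, 0, 0, 0, 0],
  ],
)

```text
t: 9.35
tcp_pos: [460.4, -0.4, 50.7]
ee_rot: [-0.001, 0.688, 0.726, -0.0]
wrist_force: [-0.1, -1.1, -0.5]
opening: -0.1
```

```bash
cat > look.py <<'E'
from fit import *
import sys
o=observe();print(o["tcp_pos"],o["t"])
t=read_camera("top")[180:330,300:420,::-1];s=read_camera("scene")[210:330,280:440,::-1]
v=np.zeros((500,800,3),np.uint8);v[:,:400]=cv2.resize(t,(400,500),interpolation=2);v[:300,400:]=cv2.resize(s,(400,300),interpolation=2)
if len(sys.argv)>2:v=np.vstack([v]); 
cv2.imwrite(sys.argv[1],v)
E
python3 look.py pics/c4.png
```

```text
[ 4.60356792e+02 -3.52039230e-01  5.07241939e+01] 9.35
```

View pics/c4.png

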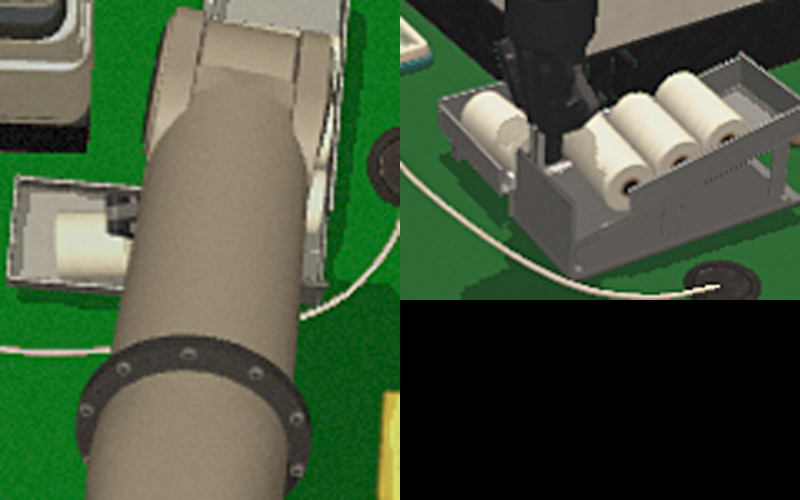

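Roll 1 lies in the tray, spanning about columns 55 to 130 in the top crop. The other three rolls are still in the track, with roll 2 leaning on the finger. I lift straight up.

Call:
carry_out(
  moves=[
    [0, 0, 0.008, 0, 0, 0, 0],
    [0, 0, 0.015, 0, 0, 0, 0],
    [0, 0, 0.02, 0, 0, 0, 0],
    [0, 0, 0.025, 0, 0, 0, 0],
    [0, 0, 0.03, 0, 0, 0, 0],
    [0, 0, 0.025, 0, 0, 0, 0],
    [0, 0, 0, 0, 0, 0, 0],
  ],
)

```text
t: 10.03
tcp_pos: [465.4, -4.0, 180.1]
ee_rot: [0.004, 0.69, 0.724, 0.005]
wrist_force: [0.6, 0.9, 0.4]
opening: 0.1
```

Call:
carry_out(
  moves=[
    [0.027, 0.003, 0, 0, 0, 0, 0],
    [0.027, 0.003, 0, 0, 0, 0, 0],
    [0.027, 0.003, 0, 0, 0, 0, 0],
    [0.027, 0.003, 0, 0, 0, 0, 0],
    [0, 0, 0, 0, 0, 0, 0],
    [0, 0, 0, 0, 0, 0, 0],
  ],
)

```text
t: 10.53
tcp_pos: [569.7, 8.4, 173.5]
ee_rot: [-0.0, 0.69, 0.724, -0.001]
wrist_force: [-1.4, -0.2, -0.5]
opening: -0.3
```

```bash
python3 look.py pics/c5.png; python3 - <<'E'
from fit import *
p=(455.5,-47,-.047)
for c in("scene","top","wrist"):
    read_camera(c);ci=camera_info(c)
    print(c,[("%.2f"%t["conf"],np.round(t["point"])) for t in tip_of("roll_1",c)],"exp tray,r1-3",[np.round(proj(ci,d2w(p,q))) for q in [(0,101,51)]+ROLL[:3]])
E
```

```text
[569.68443887   8.3686843  173.48173057] 10.5333
scene [('0.94', array([382., 263.])), ('0.89', array([363., 272.])), ('0.66', array([326., 266.])), ('0.56', array([400., 257.]))] exp tray,r1-3 [array([324., 262.]), array([348., 281.]), array([367., 272.]), array([385., 263.])]
top [('0.78', array([379., 237.])), ('0.74', array([378., 215.])), ('0.73', array([385., 198.])), ('0.43', array([335., 250.]))] exp tray,r1-3 [array([334., 251.]), array([379., 253.]), array([380., 233.]), array([382., 213.])]
wrist [('0.75', array([237., 259.])), ('0.74', array([391.,  84.])), ('0.69', array([246., 128.])), ('0.64', array([242., 191.]))] exp tray,r1-3 [array([393.,  90.]), array([249.,  73.]), array([245., 142.]), array([241., 208.])]
```

View pics/c5.png

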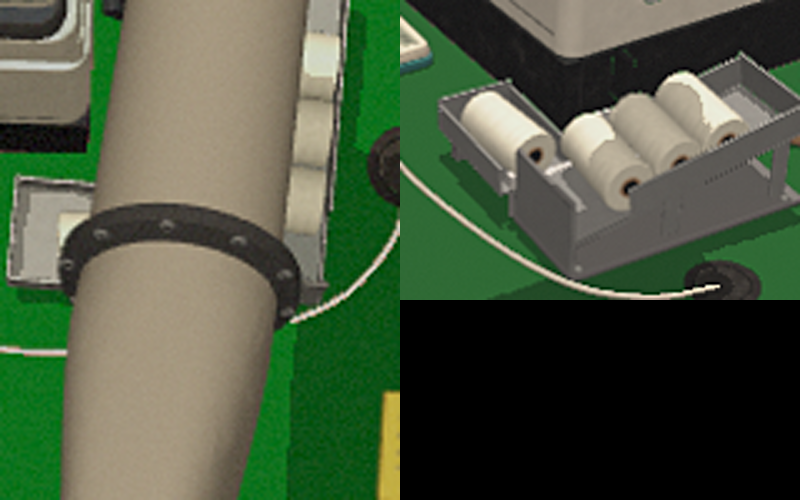

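In the scene crop, roll 1 is in the tray but roll 2 (at 605,165) seems to have moved only about 9 mm down the track. I let time pass and check numerically.

Call:
carry_out(
  moves=[
    [0, 0, 0, 0, 0, 0, 0],
    [0, 0, 0, 0, 0, 0, 0],
    [0, 0, 0, 0, 0, 0, 0],
    [0, 0, 0, 0, 0, 0, 0],
  ],
)

```text
t: 11.27
tcp_pos: [569.3, 8.8, 174.3]
ee_rot: [0.0, 0.69, 0.724, 0.0]
wrist_force: [0.5, 0.2, 0.4]
opening: 0.0
```

```bash
python3 - <<'E'
from fit import *
p=(455.5,-47,-.047)
for c in("scene","top","wrist"):
    im=read_camera(c);ci=camera_info(c)
    print(c,[("%.2f"%t["conf"],np.round(t["point"]),np.round(t2)) for t in tip_of("roll_1",c) for t2 in [(rot([np.cos(-.0235),0,0,np.sin(-.0235)]).T@(atz(ci,t["point"],69)-[*p[:2],0]))[:2]]])
    if c=="wrist": w=im[20:320,150:470,::-1]
    if c=="scene": s=im[235:315,310:430,::-1]
v=np.zeros((375,800,3),np.uint8);v[:,:400]=cv2.resize(w,(400,375));v[:267,400:]=cv2.resize(s,(400,267),interpolation=2)
cv2.imwrite("pics/c6.png",v)
E
```

```text
scene [('0.88', array([363., 269.]), array([45., 14.])), ('0.76', array([401., 258.]), array([138.,  11.])), ('0.64', array([324., 266.]), array([-20.,  63.])), ('0.58', array([381., 263.]), array([91., 17.])), ('0.16', array([368., 227.]), array([148., 157.]))]
top [('0.74', array([376., 252.]), array([2., 6.])), ('0.63', array([380., 216.]), array([88.,  2.])), ('0.55', array([333., 253.]), array([ -8., 103.])), ('0.51', array([384., 197.]), array([134.,  -3.])), ('0.45', array([379., 236.]), array([40.,  2.]))]
wrist [('0.86', array([242., 191.]), array([81., -1.])), ('0.84', array([246., 127.]), array([36.,  0.])), ('0.73', array([393.,  82.]), array([-2., 97.])), ('0.60', array([234., 257.]), array([133.,  -6.]))]
```

View pics/c6.png

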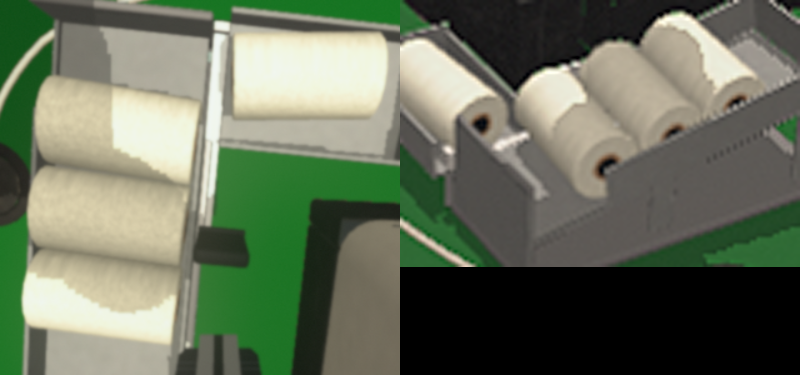

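Roll 2 has stopped at x≈37, short of the front stop, and may be askew or wedged between the wall ends. I measure its yaw and end position against rolls 3 and 4.

```bash
python3 - <<'E'
from fit import *
p=(455.5,-47,-.047)
M=np.array([[np.cos(p[2]),np.sin(p[2])],[-np.sin(p[2]),np.cos(p[2])]])
for c in ("wrist","scene"):
    im=read_camera(c);ci=camera_info(c)
    for t in silhouettes("roll_1",c):
        if t["conf"]<.4: continue
        m=t["region"].astype(np.uint8);cs=max(cv2.findContours(m,0,1)[0],key=cv2.contourArea)
        (r,s,a)=cv2.minAreaRect(cs);b=cv2.boxPoints((r,s,a))
        # ends: midpoints of short sides
        L=[np.linalg.norm(b[i]-b[(i+1)%4]) for i in range(4)];k=0 if L[0]<L[1] else 1
        e=[(b[k]+b[k+1])/2,(b[(k+2)%4]+b[(k+3)%4])/2]
        z=75
        q=[M@(atz(ci,x,z)[:2]-p[:2]) for x in e]
        q.sort(key=lambda v:v[1]);d=q[1]-q[0]
        print(c,"%.2f"%t["conf"],"ends",np.round(q[0],1),np.round(q[1],1),"yawdeg %.1f"%np.degrees(np.arctan2(-d[0],d[1])),"size",np.round(s))
w=read_camera("wrist")[60:220,160:330,::-1]
cv2.imwrite("pics/c7.png",cv2.resize(w,None,fx=3.6,fy=3.6,interpolation=2))
E
```

```text
wrist 0.97 ends [ 78.9 -49.8] [82.4 41.6] yawdeg -2.2 size [129.  66.]
wrist 0.90 ends [128.2 -53.5] [132.9  39.7] yawdeg -2.9 size [125.  65.]
wrist 0.63 ends [ 1.7 58.1] [ -6.9 138.5] yawdeg 6.1 size [ 70. 124.]
wrist 0.63 ends [ 30.9 -44.4] [36.5 43.7] yawdeg -3.6 size [133.  70.]
scene 0.98 ends [ 80.4 -48.8] [86.7 61.4] yawdeg -3.3 size [37. 23.]
scene 0.91 ends [135.5 -33.9] [145.2  73.7] yawdeg -5.1 size [35. 19.]
scene 0.70 ends [-18.4   7. ] [-27.1 123.3] yawdeg 4.3 size [40. 20.]
scene 0.56 ends [ 24.2 -65.8] [31.3 54.1] yawdeg -3.4 size [41. 23.]
```

View pics/c7.png

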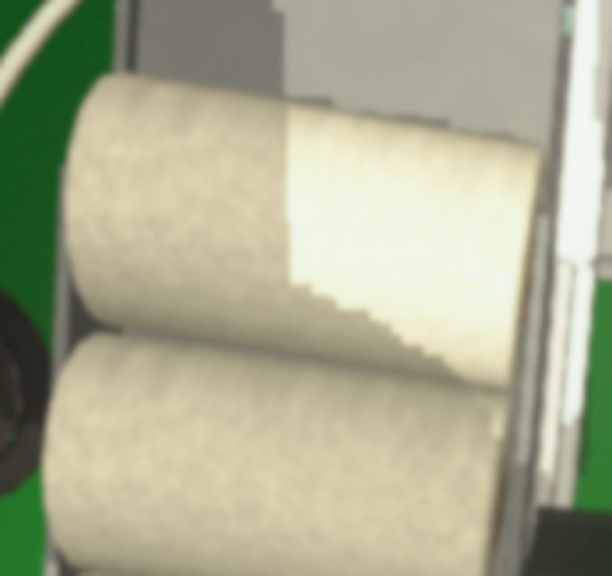

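The crop shows roll 2 slightly yawed, with its -y end forward and its +y end near (540,150) against the start of the +y wall, so it has jammed. To mend it, I open the fingers about 42 mm along the track's y. I square the hand to the dispenser, since it was 5° off. Then I push both ends of roll 2 evenly up-track, let it back square, and lift out.

Call:
carry_out(
  moves=[
    [-0.0307, -0.0138, 0, 0, 0, -0.024, 0.5],
    [-0.0307, -0.0138, 0, 0, 0, -0.024, 0.5],
    [-0.0307, -0.0138, 0, 0, 0, -0.024, 0.5],
    [-0.0307, -0.0138, 0, 0, 0, -0.023, 0.5],
    [0, 0, 0, 0, 0, 0, 0.5],
    [0, 0, 0, 0, 0, 0, 0.5],
    [0, 0, 0, 0, 0, 0, 0.5],
  ],
)

```text
t: 12.4
tcp_pos: [447.4, -46.0, 174.8]
ee_rot: [0.0, 0.723, 0.691, 0.001]
wrist_force: [0.6, -0.2, -0.6]
opening: 42.6
```

Call:
carry_out(
  moves=[
    [-0.001, 0, -0.03, 0, 0, 0, 0.5],
    [0, 0, -0.03, 0, 0, 0, 0.5],
    [0, 0, -0.025, 0, 0, 0, 0.5],
    [0, 0, -0.02, 0, 0, 0, 0.5],
    [0, 0, -0.015, 0, 0, 0, 0.5],
    [0, 0, 0, 0, 0, 0, 0.5],
    [0, 0, 0, 0, 0, 0, 0.5],
  ],
)

```text
t: 12.98
tcp_pos: [446.3, -46.0, 53.8]
ee_rot: [-0.0, 0.723, 0.691, -0.001]
wrist_force: [0.5, 0.1, 0.2]
opening: 42.5
```

Call:
carry_out(
  moves=[
    [0.005, -0.0002, 0, 0, 0, 0, 0.5],
    [0.005, -0.0002, 0, 0, 0, 0, 0.5],
    [0.005, -0.0002, 0, 0, 0, 0, 0.5],
    [0.005, -0.0002, 0, 0, 0, 0, 0.5],
    [0.004, -0.0002, 0, 0, 0, 0, 0.5],
    [0, 0, 0, 0, 0, 0, 0.5],
    [0, 0, 0, 0, 0, 0, 0.5],
  ],
)

```text
t: 13.57
tcp_pos: [463.1, -47.7, 54.1]
ee_rot: [-0.006, 0.723, 0.69, -0.004]
wrist_force: [-13.5, -0.7, 11.1]
opening: 42.5
```

Call:
carry_out(
  moves=[
    [-0.003, 0.0002, 0, 0, 0, 0, 0.5],
    [-0.003, 0.0002, 0, 0, 0, 0, 0.5],
    [-0.003, 0.0002, 0, 0, 0, 0, 0.5],
    [-0.003, 0.0002, 0, 0, 0, 0, 0.5],
    [-0.004, 0.0001, 0, 0, 0, 0, 0.5],
    [-0.004, 0.0001, 0, 0, 0, 0, 0.5],
    [-0.004, 0.0001, 0, 0, 0, 0, 0.5],
    [0, 0, 0, 0, 0, 0, 0.5],
  ],
)

```text
t: 14.23
tcp_pos: [444.3, -46.1, 54.2]
ee_rot: [-0.001, 0.723, 0.691, -0.0]
wrist_force: [-2.2, -0.8, 2.1]
opening: 42.8
```

```bash
cat > rolls.py <<'E'
from fit import *
p=(455.5,-47,-.047)
M=np.array([[np.cos(p[2]),np.sin(p[2])],[-np.sin(p[2]),np.cos(p[2])]])
print(observe()["tcp_pos"],observe()["t"])
for c in("scene","top","wrist"):
    read_camera(c);ci=camera_info(c)
    for t in tip_of("roll_1",c):
        if t["conf"]>.3:
            # roll centre: iterate height along slope
            z=65
            for _ in range(10):
                q=M@(atz(ci,t["point"],z)[:2]-p[:2]); z=51 if q[1]>70 else 63+max(q[0],0)*np.tan(np.radians(10))
            print(c,"%.2f"%t["conf"],np.round(q,1))
E
python3 rolls.py
```

```text
[444.34648337 -46.12944643  54.22314558] 14.2333
scene 0.89 [25.2 -0.8]
scene 0.79 [114.4  -4.3]
scene 0.78 [65.  10.4]
scene 0.70 [-18.6  60.5]
top 0.82 [ -3.9 100.3]
top 0.58 [31.   4.7]
top 0.54 [112.7   0.5]
top 0.41 [79.8  8.2]
wrist 0.97 [23.5  2.2]
wrist 0.57 [-4.6 98.4]
```

The rolls now follow the fingers, with roll 2 at x≈24. I lift straight out.

Call:
carry_out(
  moves=[
    [0, 0, 0.01, 0, 0, 0, 0.5],
    [0, 0, 0.02, 0, 0, 0, 0.5],
    [0, 0, 0.03, 0, 0, 0, 0.5],
    [0, 0, 0.03, 0, 0, 0, 0.5],
    [0, 0, 0.03, 0, 0, 0, 0.5],
    [0, 0, 0, 0, 0, 0, 0.5],
    [0, 0, 0, 0, 0, 0, 0.5],
    [0, 0, 0, 0, 0, 0, 0.5],
  ],
)

```text
t: 15.2
tcp_pos: [446.2, -46.2, 174.6]
ee_rot: [0.001, 0.723, 0.691, 0.001]
wrist_force: [-0.6, 1.0, -0.9]
opening: 43.0
```

```bash
python3 rolls.py
```

```text
[446.21325262 -46.23848405 174.64778176] 15.2
scene 0.92 [0.4 2.5]
scene 0.80 [88.7  1.3]
scene 0.79 [43.  -1.1]
scene 0.54 [-40.5 -64.1]
top 0.86 [  4.2 104.9]
top 0.74 [95.5 -3.1]
top 0.59 [55.3  6.2]
top 0.55 [5. 7.]
wrist 0.91 [-6.1 99.1]
wrist 0.76 [44.8  2.7]
wrist 0.69 [92.6 -1.9]
wrist 0.61 [1.3 0. ]
```

Roll 2 is at the stop (x≈0), with rolls 3 and 4 behind it and roll 1 at y≈100 in the tray. Next I go to the far side of the tab and shut the gate.

Call:
carry_out(
  moves=[
    [0.0305, 0.0145, 0, 0, 0, 0, 0],
    [0.0305, 0.0145, 0, 0, 0, 0, 0],
    [0.0305, 0.0145, 0, 0, 0, 0, 0],
    [0.0305, 0.0145, 0, 0, 0, 0, 0],
    [0, 0, 0, 0, 0, 0, 0],
    [0, 0, 0, 0, 0, 0, 0],
    [0, 0, 0, 0, 0, 0, 0],
  ],
)

```text
t: 16.08
tcp_pos: [566.6, 10.9, 173.4]
ee_rot: [-0.0, 0.723, 0.69, -0.001]
wrist_force: [-0.1, -0.5, 0.4]
opening: -0.1
```

Call:
carry_out(
  moves=[
    [0, 0, -0.025, 0, 0, 0, 0],
    [0, 0, -0.025, 0, 0, 0, 0],
    [0, 0, -0.022, 0, 0, 0, 0],
    [0, 0, 0, 0, 0, 0, 0],
    [-0.006, 0, 0, 0, 0, 0, 0],
    [-0.008, 0, 0, 0, 0, 0, 0],
    [-0.008, 0.001, 0, 0, 0, 0, 0],
    [-0.008, 0, 0, 0, 0, 0, 0],
  ],
)

```text
t: 16.75
tcp_pos: [539.0, 11.1, 104.5]
ee_rot: [0.003, 0.724, 0.69, 0.002]
wrist_force: [2.9, -3.1, -0.4]
opening: -0.2
```

Call:
carry_out(
  moves=[
    [-0.008, 0.001, 0, 0, 0, 0, 0],
    [-0.008, 0, 0, 0, 0, 0, 0],
    [-0.007, 0.001, 0, 0, 0, 0, 0],
    [-0.006, 0, 0, 0, 0, 0, 0],
    [-0.005, 0, 0, 0, 0, 0, 0],
    [-0.002, 0, 0, 0, 0, 0, 0],
    [0, 0, 0, 0, 0, 0, 0],
  ],
)

```text
t: 17.33
tcp_pos: [501.2, 15.5, 102.7]
ee_rot: [-0.0, 0.723, 0.691, 0.001]
wrist_force: [0.9, 0.1, 1.1]
opening: -0.1
```

Call:
carry_out(
  moves=[
    [-0.002, 0, 0, 0, 0, 0, 0],
    [-0.002, 0, 0, 0, 0, 0, 0],
    [0, 0, 0, 0, 0, 0, 0],
  ],
)

```text
t: 17.58
tcp_pos: [501.0, 15.5, 102.8]
ee_rot: [0.003, 0.723, 0.691, 0.003]
wrist_force: [8.0, -0.3, -4.5]
opening: -0.1
```

Call:
carry_out(
  moves=[
    [-0.002, 0, 0, 0, 0, 0, 0],
    [0, 0, 0, 0, 0, 0, 0],
  ],
)

```text
t: 17.75
tcp_pos: [501.0, 15.5, 103.0]
ee_rot: [0.004, 0.723, 0.691, 0.004]
wrist_force: [12.0, -0.0, -7.2]
opening: -0.0
```

Call:
carry_out(
  moves=[
    [0.008, 0, 0, 0, 0, 0, 0],
    [0.002, 0, 0.02, 0, 0, 0, 0],
    [0, 0, 0.035, 0, 0, 0, 0],
    [0, 0, 0.035, 0, 0, 0, 0],
    [0, -0.02, 0.035, 0, 0, 0, 0],
    [0, -0.03, 0.02, 0, 0, 0, 0],
    [0, -0.03, 0, 0, 0, 0, 0],
    [0, 0, 0, 0, 0, 0, 0],
  ],
)

```text
t: 18.42
tcp_pos: [504.7, -73.4, 249.1]
ee_rot: [0.002, 0.727, 0.687, -0.001]
wrist_force: [-0.5, -1.0, 1.3]
opening: 0.1
```

```bash
python3 rolls.py; python3 - <<'E'
from h import *
p=(455.5,-47,-.047)
ci=camera_info("wrist");w=read_camera("wrist")[:,:,::-1].copy()
for l in [[(23,48,128.5),(31,48,128.5),(31,74,128.5),(23,74,128.5),(23,48,128.5)],[(-34,55,52),(34,55,52),(34,170,52),(-34,170,52),(-34,55,52)]]:
    cv2.polylines(w,[np.array([proj(ci,d2w(p,P)) for P in l]).astype(int)],False,(0,0,255),1)
s=read_camera("scene")[200:340,200:440,::-1]
v=np.zeros((600,800,3),np.uint8);v[:,:480]=cv2.resize(w[60:420,150:438],(480,600));v[:187,480:]=cv2.resize(s,(320,187))
t=read_camera("top")[180:330,200:460,::-1];v[190:375,480:]=cv2.resize(t,(320,185))
cv2.imwrite("pics/c8.png",v)
E
```

```text
[504.71712904 -73.35225727 249.09702136] 18.4167
scene 0.86 [2.8 9. ]
scene 0.84 [-4.2 85.7]
scene 0.64 [95.9  6.9]
scene 0.60 [52.5  7.6]
top 0.96 [-3.4 99.7]
top 0.93 [52.3  3.9]
top 0.80 [ 6.5 -0. ]
top 0.70 [91.5 -3.9]
wrist 0.87 [ -3.8 102.2]
wrist 0.72 [44.6  3.1]
wrist 0.68 [ 0.8 -0.4]
wrist 0.56 [91.3 -0.9]
```

View pics/c8.png

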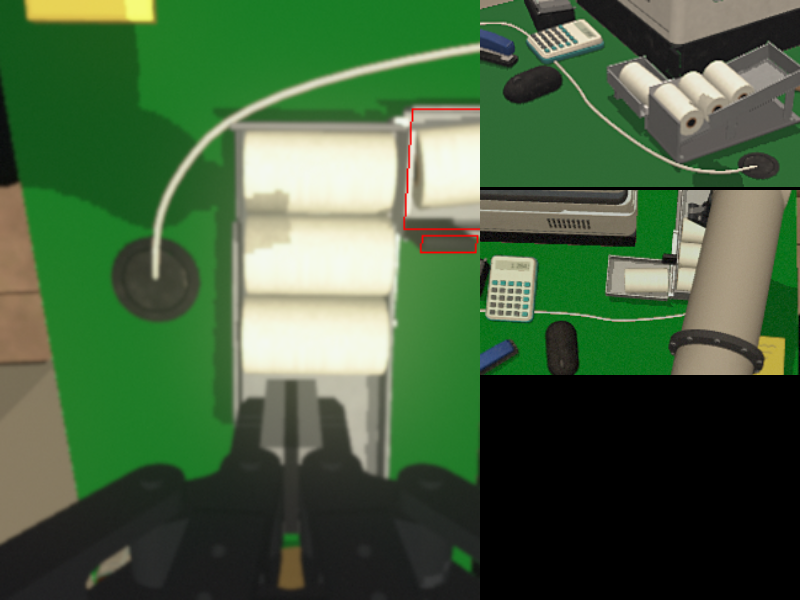

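The final view shows three square rolls at the front, with the first against the stop near (320,170). The tab sits inside the shut-position outline at (448,243), roll 1 lies flat in the tray, the bystanders are untouched, and the hand is clear.

```bash
python3 -c "
from cell import *
print(finish_job())"
```

```text
the job is handed in; nothing more can be done
None
```

The job is handed in at about 19 s on the robot's clock. The front roll is in the catch tray, the next roll is at the front stop, and the gate is shut.

- **Gate open:** I pushed the tab up the track until it met the end stop, at about 10 N.
- **Front roll:** I pushed it endwise with shut fingers into the tray, without lifting it. Its middle reads y ≈ 100–102 mm from the top and wrist cameras, against the 95 mm needed. One scene-camera reading gave 86 mm; I put this down to that camera's poor view along y.
- **A jam along the way:** After the push, roll 2 stuck slightly askew at x ≈ 37 mm, probably because the hand was turned about 5° off square. I squared the hand, pushed roll 2 evenly up the track with both fingers (about 13 N at the wrist), eased it back and lifted straight out. It then rolled down to the stop.
- **Gate shut:** I pushed the tab back to its end stop, at 8–12 N. The measured travel agrees with the full 58 mm.

**Last checks:** The three remaining rolls read x ≈ 1, 45 and 91 mm from the wrist camera, all in the track. The tab matches the shut-position outline. The mouse, calculator, stapler and memo pad looked unmoved by eye; I did not measure them. The hand was clear of everything.

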